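# Load the autosampler's sample rack up its ramp

## Robot

A 7-joint arm with a two-finger parallel gripper is mounted at the origin on the work surface. World frame = base frame: x ahead of the robot, y to its left, z up, the work surface at z = 0. Lengths are in m, angles in rad, forces in N, time in s.
With the tool pointing down it reaches from about 0.4 to 0.85 m from the base axis. Payload 10.4 kg.
Tool frame: the origin (TCP) lies at the very end of the fingers, on their centre line; the grasp point (between the pads) lies 19 mm behind it; z points along the fingers, y is the line along which they close (so a half turn about z gives the same grasp; the last joint's range is limited). The gripper opens to 85 mm and grips with 20 to 120 N. Pads are 22 mm wide; open, the fingers measure 114 mm over their backs; the gripper's body (76 mm by 85 mm) begins 54 mm behind the grasp point. The pads swing forward as they close: fully open they stand 13 mm farther back than shut.
Start: joints at [1.272, 0.332, -0.065, 1.46, 0.022, 1.35, -0.088], TCP at [0.17, -0.601, 0.231] pointing down, gripper open.
Joint ranges: [-2.6, 2.6], [-0.5, 2.12], [-1.47, 1.34], [0.16, 2.42], [-1.27, 4.41], [0.06, 2.06], [-2.6, 2.6]. Speed limits (rad/s): [2.22, 2.22, 2.79, 2.79, 3.14, 3.14, 3.14].

## Interface

Orientations are given as a unit quaternion [x, y, z, w].
In Python, from workcell import * gives the robot as it stands.
- The arm moves only by the tool step_arm, never from a script. Its argument "commands" is one flat list of numbers, 7 for each row, row after row: the finger opening in mm, from 0 to 85.4, then the shift along the world's x, y, z as a fraction of full scale, then the turn, a rotation vector about the world's x, y, z as a fraction of full scale. A call has exactly 10 rows; each row is the pose to reach, as a shift and turn from the pose commanded when the call began, turning the shorter way round; what a row does not reach only later rows make up. Full scale, the value 1, is 0.6 m for a shift and pi rad for a turn. A row lasts 1/8 s, in which the tool goes at most 62.5 mm and 10.7 degrees, less where a joint would pass 70% of its speed; a pose out of reach is approached as far as the arm can. A call with a number of a shift or a turn outside -1 to 1 is refused whole. A call with a gripper value outside its range is refused whole. The fingers move at their own pace and stop on an object; "squeeze" is the grip in N (left out, the last holds). Time passes only in rows, so rows that repeat a pose let the fingers close, or fill a call up. It gives the time, the measured TCP pose, the force, the opening and the grip force at its end, in the units of the state.
- get_obs(): the state, without advancing time (a new reading comes with each control period).
- camera(name): name is "scene" or "top"; returns the picture (400x640x3 uint8, red, green, blue); there is no depth.
- camera_params(name): a dict with "mtx" (3x3 intrinsics, pixels), "dist" ([k1, k2, p1, p2, k3] as OpenCV has them; the pictures are not rectified), "extrinsics" (4x4, takes a point from world to camera coordinates). Camera axes: x right, y down, z forward; pixel columns grow to the right and rows downward; lengths in m; the calibration is good to about 2 mm. A picture is of the moment at which its call begins. camera_params takes no time and is no camera call.
- hand_in(): hands the job in; it is judged then, once.
The state is a dict: "clock": time; "joint_pos": joint angles; "joint_velocities": joint speeds; "tau": joint torques, N m; "position": TCP position; "ee_rot": TCP orientation; "ft_force": force on the tool from outside, world axes, zero at the start; "torque": the same for the moment, N m; "grip_width": opening from 0.0 (shut) to 1.0 (fully open); "grasp_force": force on a finger pad.
Only numpy, scipy, OpenCV 4.12 (cv2) and the standard library are available. Lean on these libraries where they do the work, as an engineer would, in place of code of your own. Each camera call takes 0.05 s, during which the arm holds its last target. There are 200 camera calls.

## Task

While the rack waits at the foot of the ramp, stand every squat sample jar in a pocket of it and, before or after that, draw the lock pin out of the lip and park it upright in the notch of the side bracket, its collar resting on the bracket. Then push the loaded rack up the ramp, without lifting it off the lane, until its trailing end drops behind the lip and it lies level in the bay; last, press the start key fully and let it go. Leave the tall bottle and all other things on the bench where they are.

Things in the scene. Friction and masses are not known exactly. Their poses are not given: they have to be found in the camera images.
- dock: fixed metal rack-loading lane. Origin on the bench under the middle of the lip; x along the lane uphill, y to the bracket and console side, z up. Along x (mm): level apron, top at z 4, from -300 to -138; ramp up to z 44 at -13; lip, level z 44, -13 to 13; bay, floor z 34, 13 to 153; then the back stop. Side rails inside at y +-68.5, 6 thick, 24 above the lane
- bay (a point): centre of the bay floor (34 mm up), axes as the dock's: x uphill. Rails beside lip and bay reach 68 mm above the bench. Back stop 70 mm on from here, 85 high; the instrument with carousel and column begins 79 mm on, up to 300 high. The rack is seated when it lies level here, its origin within 6 mm of this point along x
- rack: grey plastic crate 131 x 131 mm, 0.35 kg, waiting on the apron, 3 mm play to each rail, x uphill. Origin: centre of the underside. Floor 4 thick; side walls at y +-63.5 and cross divider 26 high; plain end plates, outer faces at x +-65.5, 40 high. Four pockets 60 x 60, centres at x, y = +-31.5. Pushing it loaded takes 5 to 10 N; it does not slide back on the ramp
- rack_c (a point): centre of the rack, 20 mm above its underside, axes as the rack's. As the end plates are high, grip a jar over the rack with the fingers on its -y and +y sides; jars in neighbouring pockets then stand 21 mm apart
- bore (a point): mouth of the lock-pin bore (12 mm), in the middle of the lip's top, 44 mm above the bench; z up
- notch (a point): parking place of the lock pin, at the bracket's top face 50 mm above the bench; axes as the dock's. A U-notch 14 wide in a 5 mm plate 44 wide along x: closed 7 mm behind this point (-y), open at the plate's end 22 mm in front (+y), free down to the bench. A 68 mm high rail stands 30 mm to -y, so grip the pin here with fingers on its -x and +x sides
- pin_knob (a point): middle of the round black knob (22 diameter, 24 high) of the steel lock pin that stands in the bore at the start and bars the lane; z along the pin, up. Its collar (22 diameter, 4 high) has its underside 24 mm below this point and rests on the lip or, parked, on the bracket; the 10 mm shank ends 60 mm below this point. 0.08 kg
- start_key_top (a point): top of the round white start key (26 diameter) on the white console beside the bay, pressed straight down; z up
- start_key (a joint): travel of the start key, 0 released to 0.006 m fully pressed (spring, 4 N); springs back
- jar0_c (a point): centre (half-way up) of a squat capped sample jar, amber glass with a black cap, 42 diameter, 56 high, 0.09 kg, standing on the bench; z up. Absent jars are given as None
- jar1_c (a point): centre (half-way up) of a squat capped sample jar, amber glass with a black cap, 42 diameter, 56 high, 0.09 kg, standing on the bench; z up. Absent jars are given as None
- jar2_c (a point): centre (half-way up) of a squat capped sample jar, amber glass with a black cap, 42 diameter, 56 high, 0.09 kg, standing on the bench; z up. Absent jars are given as None
- jar3_c (a point): centre (half-way up) of a squat capped sample jar, amber glass with a black cap, 42 diameter, 56 high, 0.09 kg, standing on the bench; z up. Absent jars are given as None
- tall_bottle: a tall narrow capped bottle, 38 diameter, 92 high, which is not a sample jar and stays where it is; origin under its centre
- septa_dish: a small white ceramic dish, 60 across, 24 high; stays where it is
- cap_carton: a cardboard carton 90 x 70 x 45; stays where it is
- beaker: a glass beaker 70 across, 85 high; stays where it is
- screwdriver: a screwdriver 170 long lying on the bench; stays where it is
- wrench: a spanner 140 long lying on the bench; stays where it is
- wipes_box: a white box of wipes 110 x 110 x 75; stays where it is

How it is judged:
By the outcome, as a careful person would: the job done as asked, in the order asked, and still so for the second after the job is handed in, with the robot touching nothing.
Of jar0, jar1, jar2, jar3 only 2 to 4 are there at a start; the rules pass over those that are not, and their reading is None.
At some moment in a run one of jar0, jar1, jar2, jar3 may be knocked a few centimetres aside while the robot is not near it.
It also fails if it takes over 210 s, if anything falls off the work surface, if the arm or the gripper's body presses on something with over 40 N, if the wrist force passes 120 N, or if a joint passes its speed limit or range.

## Working session

There is one attempt and no reset: what is moved stays moved. The work goes in short steps, Python scripts to look and compute and a tool call to move; the robot and the scene stay as the last step left them, time stands still between calls to the robot, and variables do not carry over. Pictures are saved under pics/ and viewed, at most 14 in all, crops included, and the job is handed in when it is done.

Besides the shell and the picture viewer there is one more tool, called after "Call:" as name(argument=value, ...) on one line, values as JSON. step_arm: Moves the arm, as the interface text tells. Its arguments: {"type":"object","properties":{"commands":{"type":"array","items":{"type":"number"}},"squeeze":{"type":"number"}},"required":["commands"]}

```bash
mkdir -p pics
python3 - <<'E'
from workcell import *
import cv2
for n in("scene","top"):
    im=camera(n); cv2.imwrite(f"pics/{n}0.png",im[:,:,::-1])
    p=camera_params(n); print(n,p)
o=get_obs(); print({k:o[k] for k in("clock","position","ee_rot","grip_width","ft_force")})
E
```

```text
scene {'mtx': array([[519.50571326,   0.        , 335.60987258],
       [  0.        , 519.50571326, 205.60310395],
       [  0.        ,   0.        ,   1.        ]]), 'dist': array([-0.10895259,  0.        ,  0.        ,  0.        ,  0.        ]), 'extrinsics': array([[-0.9091933 ,  0.41612606,  0.01437521,  0.4655266 ],
       [ 0.31742634,  0.71506059, -0.62283937, -0.14162553],
       [-0.26945884, -0.56171831, -0.78221766,  1.59257268],
       [ 0.        ,  0.        ,  0.        ,  1.        ]])}
top {'mtx': array([[458.51358311,   0.        , 312.79701527],
       [  0.        , 458.51358311, 198.6829763 ],
       [  0.        ,   0.        ,   1.        ]]), 'dist': array([-0.051304,  0.      ,  0.      ,  0.      ,  0.      ]), 'extrinsics': array([[ 0.01147819, -0.99982637,  0.01467894,  0.02821263],
       [-0.98419656, -0.01389054, -0.17653382,  0.53514483],
       [ 0.17670707, -0.01242067, -0.98418511,  1.22815785],
       [ 0.        ,  0.        ,  0.        ,  1.        ]])}
{'clock': 0.1, 'position': array([ 0.17011019, -0.601064  ,  0.23059668]), 'ee_rot': array([ 9.90506788e-01,  1.37462386e-01, -1.01654354e-04, -6.20076424e-04]), 'grip_width': 0.9977399954660465, 'ft_force': array([ 0.2267316 , -0.52662523, -0.09849704])}
```

View pics/scene0.png

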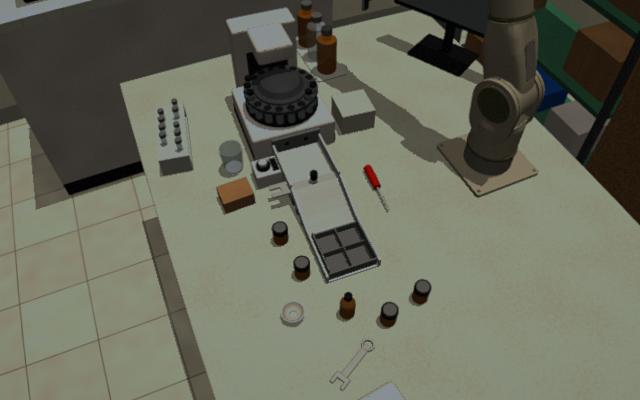

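View pics/top0.png

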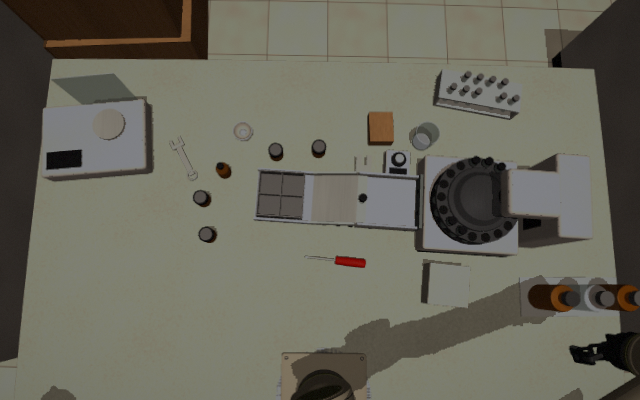

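The four jars are at top-view pixels (275,152), (318,148), (201,198) and (207,234). The bottle is at (223,170), the pin knob at (362,198) and the key at (399,158). Next I'll enlarge these areas and write ray helpers.

```bash
cat > h.py <<'E'
from workcell import *
import numpy as np, cv2
P={n:camera_params(n) for n in("scene","top")}
def ray(n,uv):
    p=P[n];E=p["extrinsics"];R=E[:3,:3]
    q=cv2.undistortPoints(np.array([[uv]],float),p["mtx"],p["dist"])[0,0]
    return -R.T@E[:3,3], R.T@np.array([q[0],q[1],1.])
def plane(n,uv,z):
    o,d=ray(n,uv); return o+d*(z-o[2])/d[2]
def tri(a,b):
    (o1,d1),(o2,d2)=ray("top",a),ray("scene",b)
    s=np.linalg.lstsq(np.c_[d1,-d2],o2-o1,rcond=None)[0]
    p,q=o1+s[0]*d1,o2+s[1]*d2
    return (p+q)/2,np.linalg.norm(p-q)
def proj(n,X):
    p=P[n];E=p["extrinsics"]
    return cv2.projectPoints(np.array(X,float).reshape(-1,3),cv2.Rodrigues(E[:3,:3])[0],E[:3,3],p["mtx"],p["dist"])[0].reshape(-1,2)
def crop(im,x0,y0,x1,y1,s,f):
    cv2.imwrite(f,cv2.resize(im[y0:y1,x0:x1,::-1],None,fx=s,fy=s,interpolation=cv2.INTER_CUBIC))
E
python3 - <<'E'
import cv2
for n,(x0,y0,x1,y1) in dict(top=(245,120,435,260),scene=(220,125,390,285)).items():
    im=cv2.imread(f"pics/{n}0.png")[y0:y1,x0:x1]
    im=cv2.convertScaleAbs(im,alpha=1.5)
    s=4 if n=="top" else 3.7
    cv2.imwrite(f"pics/{n}0c.png",cv2.resize(im,None,fx=s,fy=s,interpolation=cv2.INTER_CUBIC))
E
```

```text
(no output)
```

View pics/top0c.png

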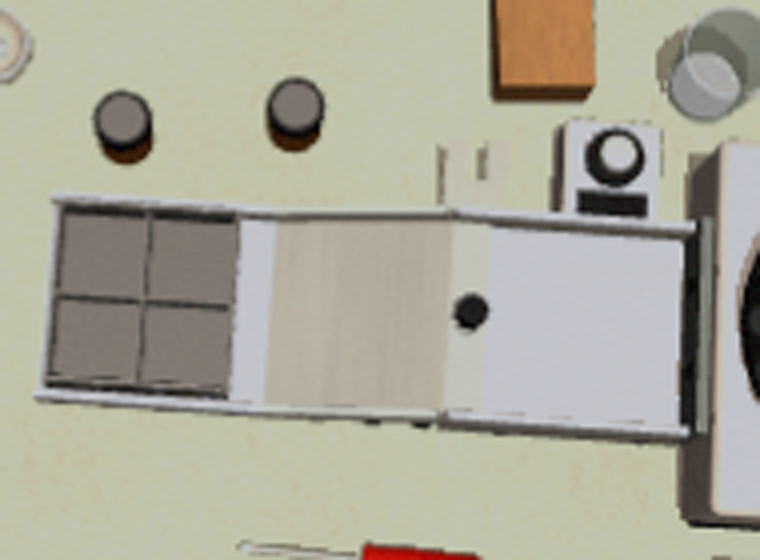

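View pics/scene0c.png

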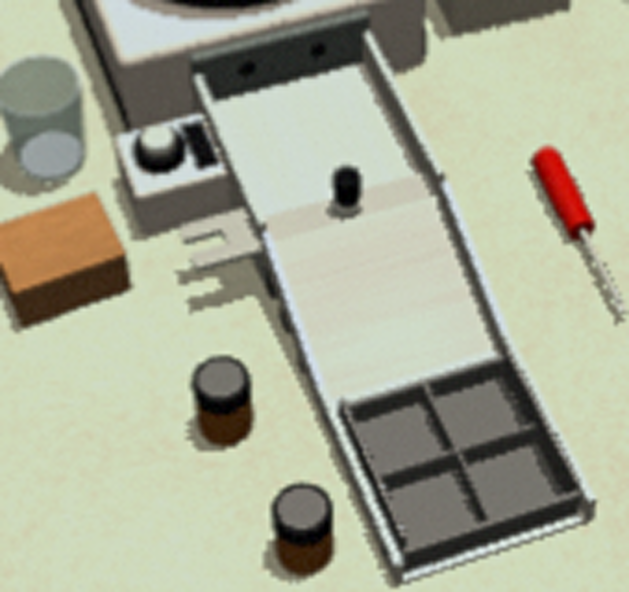

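The enlarged crops show these features:

| Feature | Top crop | Scene crop |
|---|---|---|
| Knob | (471,311) | (347,187) |
| Key | (620,155) | (158,145) |
| Apron rail ends | (55,197), (37,399) | (399,578), (590,515) |
| Lip rail corners | (452,210), (440,420) | – |

Next I'll segment the caps and triangulate everything.

```bash
cat > m.py <<'E'
from h import *
from scipy.optimize import least_squares
T=lambda u,v:((u+.5)/4-.5+245,(v+.5)/4-.5+120)
S=lambda u,v:((u+.5)/3.7-.5+220,(v+.5)/3.7-.5+125)
print("knob",tri(T(471,309),S(347,181))); print("key",tri(T(619,154),S(160,140)))
print("railends -",tri(T(37,399),S(590,515)),"+",tri(T(55,196),S(399,578)))
# rack end-plate top corners (uphill end), divider crossing
print("divider X",tri(T(145,301),S(458,455)))
print("bracket tips",tri(T(439,146),S(180,272)))
def caps(n,seeds):
    g=cv2.imread(f"pics/{n}0.png"); hsv=cv2.cvtColor(g,cv2.COLOR_BGR2HSV)
    out=[]
    for s in seeds:
        x,y=s; w=g[y-16:y+17,x-16:x+17].astype(int)
        b=w.max(2); sat=(w.max(2)-w.min(2))
        m=((b<110)&(sat<22)).astype(np.uint8)
        N,L,st,c=cv2.connectedComponentsWithStats(m)
        k=1+np.argmin(np.linalg.norm(c[1:]-16,axis=1)-st[1:,4]*.05); out.append((c[k][0]+x-16,c[k][1]+y-16,st[k,4]))
    return out
t=caps("top",[(275,150),(318,146),(201,197),(207,233)])
s=caps("scene",[(302,262),(280,228),(389,309),(422,286)])
for a,b in zip(t,s):
    # scene mask covers cap top+side; centroid taken as approx cap centre
    print(np.round(a,1),np.round(b,1),*tri(a[:2],b[:2]),plane("top",a[:2],.056),plane("scene",b[:2],.048))
# dock fit from top picture
pts=[(-.300,-.0745,.028,*T(37,400)),(-.300,.0745,.028,*T(54,195)),(0,0,.080,*T(471,309)),(.153,-.0745,.068,*T(689,440)),(.153,.0745,.068,*T(697,220))]
D=np.array(pts)
def pose(p,X): 
    c,s_=np.cos(p[2]),np.sin(p[2]); return np.c_[p[0]+c*X[:,0]-s_*X[:,1],p[1]+s_*X[:,0]+c*X[:,1],X[:,2]]
r=least_squares(lambda p:(proj("top",pose(p,D[:,:3]))-D[:,3:]).ravel(),[.55,-.1,-1.57],loss="soft_l1")
print("dock",r.x,np.degrees(r.x[2]),np.round(r.fun.reshape(-1,2),2))
X=np.array([[0,0,.08],[0,.1045,.05],[-.300+.0655,0,.024],[.0,.1265,.05]])
print(pose(r.x,X),(proj("top",pose(r.x,X))-[245,120])*4,(proj("scene",pose(r.x,X))-[220,125])*3.7)
E
python3 m.py
```

```text
knob (array([ 0.53620894, -0.09947084,  0.07518648]), np.float64(0.0011179386849416938))
key (array([ 0.64905223, -0.20495854,  0.06665276]), np.float64(0.0021497691050248085))
railends - (array([0.48006716, 0.20154661, 0.00602416]), np.float64(0.00032681163145571144)) + (array([0.62579768, 0.19429246, 0.01096066]), np.float64(0.003996332143630969))
divider X (array([0.54851691, 0.12609722, 0.02090493]), np.float64(0.0017142770781028325))
bracket tips (array([ 0.66792718, -0.086877  ,  0.04199422]), np.float64(0.017063934246303786))
[275.1 150.1 207. ] [300.6 265.3 293. ] [0.67487993 0.14390675 0.04190096] 0.00019036947538064565 [0.67071292 0.14292017 0.056     ] [0.67617485 0.14746137 0.048     ]
[318.1 146.7 205. ] [278.9 230.7 266. ] [0.68653757 0.02160571 0.04167145] 0.0002979035878185917 [0.68237868 0.02185435 0.056     ] [0.68763089 0.02616879 0.048     ]
[201.4 196.9 231. ] [388.1 312.3 327. ] [0.53613988 0.3474552  0.03974573] 0.0018570415553055234 [0.53394098 0.34307131 0.056     ] [0.53809791 0.35140156 0.048     ]
[207.1 233.4 245. ] [420.7 289.1 297. ] [0.43401892 0.32573073 0.04095452] 0.001425336680535257 [0.4330771  0.32200558 0.056     ] [0.43639087 0.3291789  0.048     ]
dock [ 0.53474668 -0.10183496 -1.6236553 ] -93.02859602827905 [[-0.94  0.04]
 [-0.63 -0.36]
 [ 0.96  0.39]
 [ 0.66 -1.  ]
 [-0.07  0.73]]
[[ 0.53474668 -0.10183496  0.08      ]
 [ 0.63910073 -0.10735615  0.05      ]
 [ 0.54713634  0.13233751  0.024     ]
 [ 0.66107    -0.10851851  0.05      ]] [[473.35588677 309.05119688]
 [474.67857693 171.35696621]
 [133.67231605 301.44172214]
 [476.03352452 141.29363731]] [[345.37916817 172.40704178]
 [215.39430363 236.09672466]
 [461.12324578 456.9551515 ]
 [187.36051899 244.09632206]]
```

Dock yaw is about -93°, and the rack centre is near (0.548, 0.127). I'll zoom once more on the bracket and the rail ends with contrast stretched.

Run:
```python
import cv2,numpy as np
out=[]
for n,(x,y) in [("top",(350,150)),("scene",(262,172))]:
    c=cv2.imread(f"pics/{n}0.png")[y:y+40,x:x+40].astype(float)
    c=np.clip((c-60)*255/(np.percentile(c,98)-60),0,255).astype(np.uint8)
    c=cv2.cvtColor(c,cv2.COLOR_BGR2HSV); c[...,1]=np.clip(c[...,1]*2.,0,255); c=cv2.cvtColor(c,cv2.COLOR_HSV2BGR)
    out.append(cv2.resize(c,None,fx=10,fy=10,interpolation=cv2.INTER_CUBIC))
cv2.imwrite("pics/br.png",np.hstack(out))
```

```text
(no output)
```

View pics/br.png

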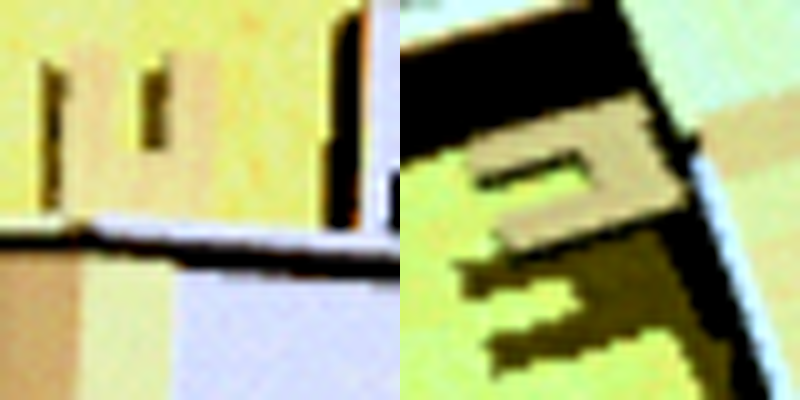

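The slot's closed end is at top pixel (363.5,164.8) and scene pixel (280.5,188.8). The lip strip spans top columns 357.5–367.5 at row 176.

Run:
```python
from h import *
o=-.45
def B(u,v): return (350+u/10+o,150+v/10+o)
def C(u,v): return (262+(u-400)/10+o,172+v/10+o)
pts={}
print("slot end",tri(B(140,149),C(590,172)))
print("slot end planes",plane("top",B(140,149),.05),plane("scene",C(590,172),.05))
print("tips mid planes",plane("top",B(142,50),.05),plane("scene",C(490,190),.05))
print("lip edges @+y",plane("top",B(80,262),.044),plane("top",B(178,275),.044))
T=lambda u,v:((u+.5)/4-.5+245,(v+.5)/4-.5+120)
print("lip edges @-y",plane("top",T(444,405),.044),plane("top",T(483,405),.044))
S=lambda u,v:((u+.5)/3.7-.5+220,(v+.5)/3.7-.5+125)
print("rack uphill plate top ends",plane("top",T(240,218),.044),plane("top",T(230,396),.044))
print("scene",plane("scene",S(343,403),.044),plane("scene",S(505,358),.044))
print("divider",plane("top",T(145,301),.03),plane("scene",S(458,455),.03))
print("rail inner edge bay far +/-",plane("top",T(692,237),.068),plane("top",T(686,430),.068), "lip", plane("top",T(452,214),.068),plane("top",T(440,413),.068))
print("scene",plane("scene",S(267,232),.068),plane("scene",S(440,180),.068))
for n in("top","scene"):  # knob/ key by blob
    g=cv2.imread(f"pics/{n}0.png"); x,y=(362,197) if n=="top" else (313,175)
    w=g[y-10:y+11,x-10:x+11].max(2); m=(w<60).astype(np.uint8); N,L,st,c=cv2.connectedComponentsWithStats(m); k=1+np.argmax(st[1:,4])
    uv=c[k]+[x-10,y-10]; print(n,uv,st[k],plane(n,uv,.068)); pts[n]=uv
print("knob",tri(pts["top"],pts["scene"]))
```

```text
slot end (array([ 0.63368133, -0.10642593,  0.049217  ]), np.float64(0.0021812794276568235))
slot end planes [ 0.63440864 -0.10697539  0.05      ] [ 0.63308781 -0.10492442  0.05      ]
tips mid planes [ 0.66332489 -0.10780555  0.05      ] [ 0.66076628 -0.11005714  0.05      ]
lip edges @+y [ 0.60284685 -0.09046987  0.044     ] [ 0.59951409 -0.11816057  0.044     ]
lip edges @-y [ 0.47455785 -0.08437987  0.044     ] [ 0.47490644 -0.11147544  0.044     ]
rack uphill plate top ends [0.60528738 0.05883083 0.044     ] [0.47887229 0.06389871 0.044     ]
scene [0.61043337 0.06747151 0.044     ] [0.48850335 0.07830938 0.044     ]
divider [0.54751228 0.12505907 0.03      ] [0.55068083 0.13210609 0.03      ]
rail inner edge bay far +/- [ 0.59098917 -0.25495002  0.068     ] [ 0.45633939 -0.24693941  0.068     ] lip [ 0.60471137 -0.08802989  0.068     ] [ 0.46589959 -0.07905369  0.068     ]
scene [ 0.60743045 -0.08233682  0.068     ] [ 0.46854691 -0.07749004  0.068     ]
top [362.39622642 197.62264151] [ 7  7  8  9 53] [ 0.53591815 -0.10073177  0.068     ]
scene [313.23188406 175.46376812] [ 7  5  7 13 69] [ 0.53668011 -0.09867626  0.068     ]
knob (array([ 0.53610769, -0.10084503,  0.06565612]), np.float64(0.0005804772434876199))
```

The dock origin is about (0.536, -0.1005) with yaw -93.1°, and the notch (0.640, -0.106) agrees with that. The rack centre is about (0.548, 0.127). Time to move.

Call:
step_arm(commands=[80, 0, 0, 0.1, 0, 0, 0, 80, 0, 0, 0.2, 0, 0, 0, 80, 0.467, 1, 0.2, 0, 0, 0.395, 80, 0.467, 1, 0.2, 0, 0, 0.395, 80, 0.467, 1, 0.2, 0, 0, 0.395, 80, 0.467, 1, 0.2, 0, 0, 0.395, 80, 0.467, 1, 0.2, 0, 0, 0.395, 80, 0.467, 1, 0.2, 0, 0, 0.395, 80, 0.467, 1, 0.2, 0, 0, 0.395, 80, 0.467, 1, 0.2, 0, 0, 0.395], squeeze=30)

```text
clock: 1.35
position: [0.3821, -0.1463, 0.3512]
ee_rot: [0.725, 0.688, -0.0, 0.0]
ft_force: [0.9, -0.2, 0.3]
grip_width: 0.939
grasp_force: 0.0
```

Call:
step_arm(commands=[80, 0.257, 0.82, -0.335, 0, 0, 0, 80, 0.257, 0.82, -0.335, 0, 0, 0, 80, 0.257, 0.82, -0.335, 0, 0, 0, 80, 0.257, 0.82, -0.335, 0, 0, 0, 80, 0.257, 0.82, -0.335, 0, 0, 0, 80, 0.257, 0.82, -0.335, 0, 0, 0, 80, 0.257, 0.82, -0.335, 0, 0, 0, 80, 0.257, 0.82, -0.335, 0, 0, 0, 80, 0.257, 0.82, -0.335, 0, 0, 0, 80, 0.257, 0.82, -0.335, 0, 0, 0])

```text
clock: 2.6
position: [0.5335, 0.3475, 0.1474]
ee_rot: [0.724, 0.69, -0.002, -0.002]
ft_force: [-0.9, 0.1, -1.0]
grip_width: 0.936
grasp_force: 0.0
```

```bash
cat > look.py <<'E'
import sys
from h import *
# jar caps: dark, low-saturation blobs of cap size outside rack and arm; cap centre from both views
def blobs(n,name):
    im=camera(n); cv2.imwrite(f"pics/{name}_{n}.png",im[:,:,::-1]); return im
if __name__=="__main__":
    name=sys.argv[1]; ims={n:blobs(n,name) for n in("top","scene")}
    o=get_obs(); print(o["clock"],o["position"].round(4),o["grip_width"],o["ft_force"].round(1),o["grasp_force"])
    ref={"top":[(275,150),(318,147),(201,197),(207,233)],"scene":[(301,265),(279,231),(388,312),(421,289)]}
    for n in ims:
        a=cv2.imread(f"pics/{n}0.png").astype(int); b=ims[n][:,:,::-1].astype(int)
        print(n,[int(np.abs(a[v-9:v+10,u-9:u+10]-b[v-9:v+10,u-9:u+10]).mean()) for u,v in ref[n]])
E
python3 look.py a
```

```text
2.7 [0.5355 0.3438 0.1497] 0.9384817246238055 [ 0.  -0.2  1.5] 0.0
top [4, 4, 43, 13]
scene [5, 5, 18, 8]
```

View pics/a_scene.png

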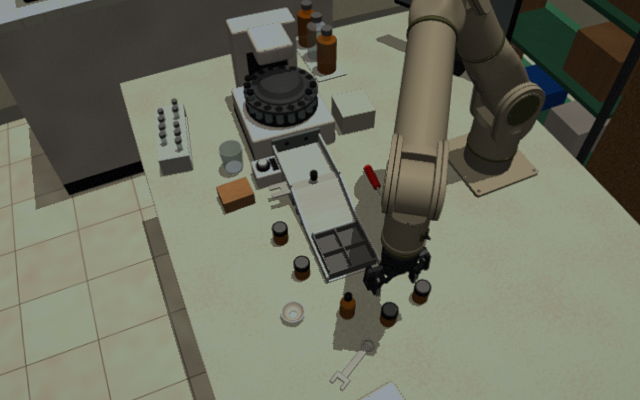

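The jars are unmoved and the hand is above jar 3 at scene pixel (389,312). Descending and gripping.

Call:
step_arm(commands=[70, 0.001, 0.003, -0.1, 0, 0, 0, 70, 0.001, 0.003, -0.18, 0, 0, 0, 70, 0.001, 0.003, -0.217, 0, 0, 0, 70, 0.001, 0.003, -0.217, 0, 0, 0, 30, 0.001, 0.003, -0.217, 0, 0, 0, 30, 0.001, 0.003, -0.217, 0, 0, 0, 30, 0.001, 0.003, -0.217, 0, 0, 0, 30, 0.001, 0.003, -0.217, 0, 0, 0, 30, 0.001, 0.003, -0.217, 0, 0, 0, 30, 0.001, 0.003, -0.217, 0, 0, 0], squeeze=30)

```text
clock: 3.95
position: [0.5376, 0.3463, 0.0225]
ee_rot: [0.726, 0.688, 0.002, 0.0]
ft_force: [-2.2, -0.8, 7.1]
grip_width: 0.482
grasp_force: 29.5
```

Call:
step_arm(commands=[30, 0, 0, 0.1, 0, 0, 0, 30, 0, 0, 0.13, 0, 0, 0, 30, -0.03, -0.31, 0.13, 0, 0, 0, 30, -0.03, -0.31, 0.13, 0, 0, 0, 30, -0.03, -0.31, 0.13, 0, 0, 0, 30, -0.03, -0.31, 0.13, 0, 0, 0, 30, -0.03, -0.31, 0.13, 0, 0, 0, 30, -0.03, -0.31, 0.06, 0, 0, 0, 30, -0.03, -0.31, 0.025, 0, 0, 0, 30, -0.03, -0.31, 0.025, 0, 0, 0])

```text
clock: 5.2
position: [0.5177, 0.161, 0.0358]
ee_rot: [0.725, 0.689, -0.001, -0.0]
ft_force: [-7.6, -3.6, 10.5]
grip_width: 0.478
grasp_force: 35.4
```

```bash
python3 look.py b
python3 - <<'E'
import cv2,numpy as np
o=[]
for n,(x,y,w,h) in [("top",(240,140,100,100)),("scene",(290,200,100,100))]:
    o.append(cv2.resize(cv2.convertScaleAbs(cv2.imread(f"pics/b_{n}.png")[y:y+h,x:x+w],alpha=1.5),(400,400),interpolation=cv2.INTER_CUBIC))
cv2.imwrite("pics/bb.png",np.hstack(o))
E
```

```text
5.3 [0.5177 0.161  0.0358] 0.48119652108145566 [-6.2 -2.9 11. ] 35.47657907009125
top [5, 2, 54, 2]
scene [3, 3, 83, 3]
```

View pics/bb.png

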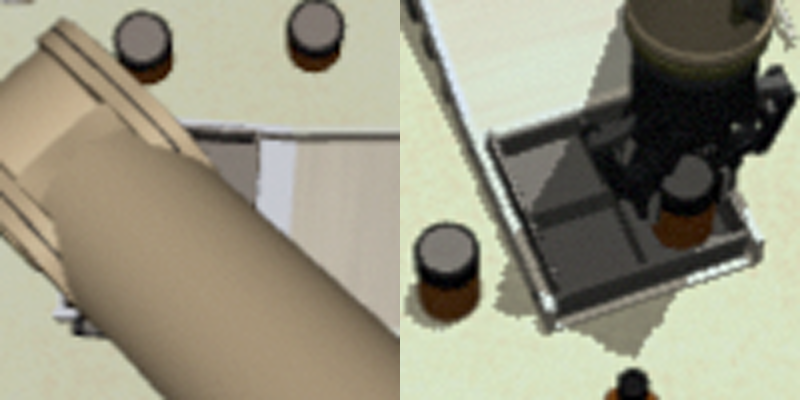

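The jar looks like it's inside the -,- pocket, but there's a contact force. I'll lift a bit and compare.

Call:
step_arm(commands=[30, 0, 0, 0.033, 0, 0, 0, 30, 0, 0, 0.067, 0, 0, 0, 30, 0, 0, 0.067, 0, 0, 0, 30, 0, 0, 0.067, 0, 0, 0, 30, 0, 0, 0.067, 0, 0, 0, 30, 0, 0, 0.067, 0, 0, 0, 30, 0, 0, 0.067, 0, 0, 0, 30, 0, 0, 0.067, 0, 0, 0, 30, 0, 0, 0.067, 0, 0, 0, 30, 0, 0, 0.067, 0, 0, 0])

```text
clock: 6.55
position: [0.5186, 0.1594, 0.0753]
ee_rot: [0.726, 0.688, 0.0, 0.0]
ft_force: [-0.5, -1.1, 0.0]
grip_width: 0.477
grasp_force: 31.4
```

```bash
python3 look.py c
python3 - <<'E'
import cv2,numpy as np
from h import *
for n in["scene"]:
    # predicted rack features for centre (.548,.127)
    c=np.array([.548,.127]);dx=np.array([-.054,-.9985]);dy=np.array([.9985,-.054])
    F=lambda a,b,z:[*(c+a*dx+b*dy),z]
    print(proj(n,[F(0,0,.03),F(-.0655,.0655,.044),F(-.0655,-.0655,.044),F(.0655,.0655,.044),F(.0655,-.0655,.044)]).round(1))
im=cv2.imread("pics/c_scene.png")[205:295,300:400]
cv2.imwrite("pics/cc.png",cv2.resize(cv2.convertScaleAbs(im,alpha=2.2),(600,540),interpolation=cv2.INTER_CUBIC))
E
```

```text
6.65 [0.5186 0.1595 0.0753] 0.4837259838749328 [ 0.6 -0.6 -1.7] 31.396506428718567
top [12, 2, 53, 1]
scene [3, 3, 84, 3]
[[343.5 245.8]
 [329.1 270.9]
 [377.2 255. ]
 [311.1 230.8]
 [357.1 216.6]]
```

View pics/cc.png

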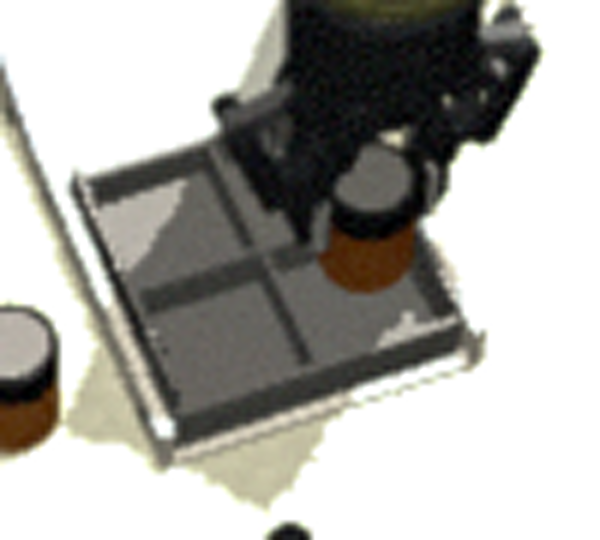

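Run:
```python
from h import *
X=[.5186,.1594]
print(proj("scene",[[*X,.053],[*X,.109]]), "seen cap top", (374/6+300-.4,180/6+205-.4))
# jars on bench as first seen: cap top ellipse in scene for jar3 vs gripped place
X=[.5376,.3463]
print(proj("scene",[[*X,0],[*X,.056]]),proj("top",[[*X,.056]]))
g=cv2.imread("pics/scene0.png"); t=cv2.imread("pics/top0.png")
for u,v in[(389,312)]:
    cv2.imwrite("pics/j3.png",np.hstack([cv2.resize(cv2.convertScaleAbs(g[v-20:v+20,u-20:u+20],alpha=2),(400,400),interpolation=cv2.INTER_CUBIC),cv2.resize(cv2.convertScaleAbs(t[177:217,181:221],alpha=2),(400,400),interpolation=cv2.INTER_CUBIC)]))
```

```text
[[359.60596736 246.42499857]
 [360.76373391 233.66843093]] seen cap top (361.93333333333334, 234.6)
[[385.39061527 319.56176334]
 [387.58256194 308.89135404]] [[200.29759725 195.55235951]]
```

View pics/j3.png

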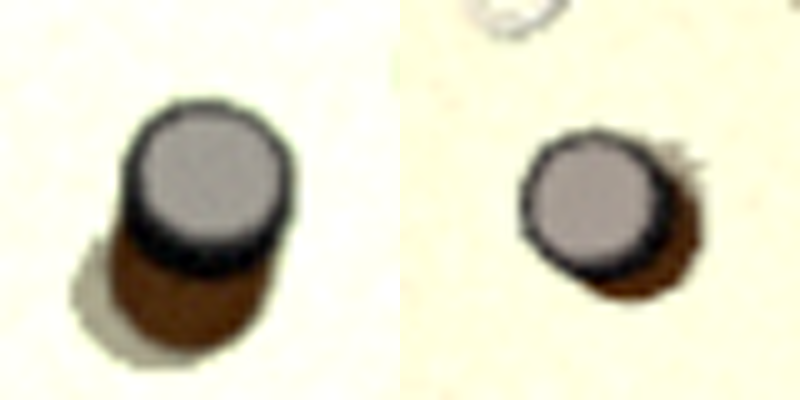

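The held jar's projection checks out, so the contact was probably a fingertip on the divider top. I'll release a little higher here and grip the remaining jars higher.

Call:
step_arm(commands=[30, 0.002, 0, -0.04, 0, 0, 0, 30, 0.002, 0, -0.063, 0, 0, 0, 30, 0.002, 0, -0.063, 0, 0, 0, 30, 0.002, 0, -0.063, 0, 0, 0, 50, 0.002, 0, -0.063, 0, 0, 0, 50, 0.002, 0, -0.063, 0, 0, 0, 50, 0.002, 0, -0.063, 0, 0, 0, 50, 0.002, 0, -0.063, 0, 0, 0, 50, 0.002, 0, 0.0, 0, 0, 0, 50, 0.002, 0, 0.09, 0, 0, 0])

```text
clock: 7.9
position: [0.5188, 0.1591, 0.1293]
ee_rot: [0.726, 0.688, -0.001, -0.001]
ft_force: [0.6, 0.4, -0.0]
grip_width: 0.587
grasp_force: 0.0
```

Call:
step_arm(commands=[50, 0, 0, 0.04, 0, 0, 0, 75, -0.141, 0.275, 0.04, 0, 0, 0, 75, -0.141, 0.275, 0.04, 0, 0, 0, 75, -0.141, 0.275, 0.04, 0, 0, 0, 75, -0.141, 0.275, 0.04, 0, 0, 0, 75, -0.141, 0.275, 0.04, 0, 0, 0, 75, -0.141, 0.275, 0.04, 0, 0, 0, 75, -0.141, 0.275, 0.04, 0, 0, 0, 75, -0.141, 0.275, 0.04, 0, 0, 0, 75, -0.141, 0.275, 0.04, 0, 0, 0])

```text
clock: 9.15
position: [0.4353, 0.3242, 0.1533]
ee_rot: [0.726, 0.688, 0.0, 0.0]
ft_force: [0.6, 0.3, -0.0]
grip_width: 0.875
grasp_force: 0.0
```

```bash
python3 look.py d
python3 - <<'E'
import cv2,numpy as np
a=cv2.resize(cv2.convertScaleAbs(cv2.imread("pics/d_scene.png")[200:300,290:390],alpha=1.8),(400,400),interpolation=cv2.INTER_CUBIC)
b=cv2.resize(cv2.convertScaleAbs(cv2.imread("pics/d_top.png")[145:245,240:340],alpha=1.8),(400,400),interpolation=cv2.INTER_CUBIC)
cv2.imwrite("pics/dd.png",np.hstack([b,a]))
E
```

```text
9.25 [0.4352 0.3243 0.1533] 0.8780038348582911 [ 0.5 -0.   0.3] 0.0
top [4, 4, 39, 38]
scene [4, 4, 37, 15]
```

View pics/dd.png

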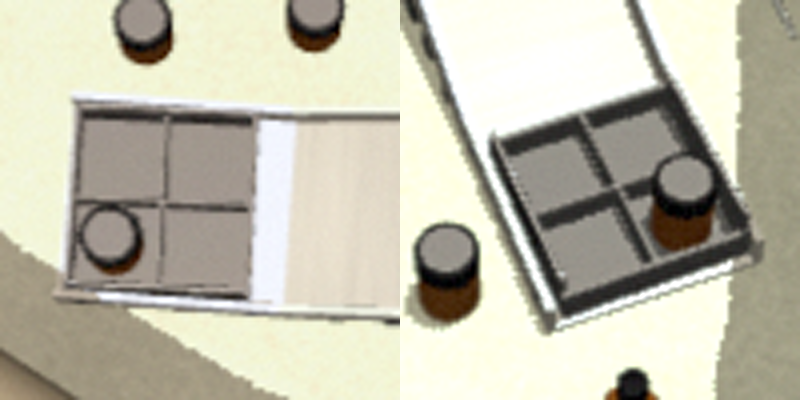

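Jar 3 stands cleanly in its pocket. Now jar 4.

Call:
step_arm(commands=[75, 0, 0, -0.1, 0, 0, 0, 75, 0, 0, -0.17, 0, 0, 0, 75, 0, 0, -0.205, 0, 0, 0, 75, 0, 0, -0.205, 0, 0, 0, 30, 0, 0, -0.205, 0, 0, 0, 30, 0, 0, -0.205, 0, 0, 0, 30, 0, 0, -0.205, 0, 0, 0, 30, 0, 0, -0.205, 0, 0, 0, 30, 0, 0, -0.205, 0, 0, 0, 30, 0, 0, -0.205, 0, 0, 0])

```text
clock: 10.5
position: [0.4361, 0.3252, 0.0319]
ee_rot: [0.726, 0.688, 0.001, 0.0]
ft_force: [-1.8, 0.3, 7.6]
grip_width: 0.482
grasp_force: 29.5
```

Call:
step_arm(commands=[30, 0, 0, 0.1, 0, 0, 0, 30, 0, 0, 0.15, 0, 0, 0, 30, 0.135, -0.378, 0.15, 0, 0, 0, 30, 0.135, -0.378, 0.15, 0, 0, 0, 30, 0.135, -0.378, 0.15, 0, 0, 0, 30, 0.135, -0.378, 0.15, 0, 0, 0, 30, 0.135, -0.378, 0.15, 0, 0, 0, 30, 0.135, -0.378, 0.15, 0, 0, 0, 30, 0.135, -0.378, 0.08, 0, 0, 0, 30, 0.135, -0.378, 0.03, 0, 0, 0])

```text
clock: 11.75
position: [0.5156, 0.0994, 0.0476]
ee_rot: [0.725, 0.689, 0.0, 0.0]
ft_force: [-1.3, -0.3, -0.6]
grip_width: 0.481
grasp_force: 31.2
```

Call:
step_arm(commands=[30, 0, 0, -0.007, 0, 0, 0, 30, 0, 0, -0.013, 0, 0, 0, 30, 0, 0, -0.013, 0, 0, 0, 50, 0, 0, -0.013, 0, 0, 0, 50, 0, 0, -0.013, 0, 0, 0, 50, 0, 0, -0.013, 0, 0, 0, 50, 0, 0, -0.013, 0, 0, 0, 50, 0, 0, 0.05, 0, 0, 0, 50, 0, 0, 0.14, 0, 0, 0, 75, 0, 0, 0.2, 0, 0, 0])

```text
clock: 13.0
position: [0.5164, 0.098, 0.1705]
ee_rot: [0.726, 0.688, 0.001, 0.0]
ft_force: [0.9, -0.4, -0.9]
grip_width: 0.781
grasp_force: 0.0
```

```bash
python3 look.py e
```

```text
13.1 [0.518  0.0984 0.1721] 0.8767135618718762 [-0.1 -0.7 -1. ] 0.0
top [41, 2, 52, 51]
scene [7, 4, 85, 84]
```

Call:
step_arm(commands=[62, 0.265, 0.075, 0, 0, 0, 0, 62, 0.265, 0.075, 0, 0, 0, 0, 62, 0.265, 0.075, 0, 0, 0, 0, 62, 0.265, 0.075, 0, 0, 0, 0, 62, 0.265, 0.075, -0.1, 0, 0, 0, 62, 0.265, 0.075, -0.18, 0, 0, 0, 62, 0.265, 0.075, -0.235, 0, 0, 0, 62, 0.265, 0.075, -0.235, 0, 0, 0, 30, 0.265, 0.075, -0.235, 0, 0, 0, 30, 0.265, 0.075, -0.235, 0, 0, 0])

```text
clock: 14.35
position: [0.6761, 0.143, 0.0294]
ee_rot: [0.726, 0.688, 0.001, 0.001]
ft_force: [-0.2, 1.0, 3.0]
grip_width: 0.48
grasp_force: 30.5
```

```bash
python3 look.py f
```

```text
14.45 [0.676  0.1431 0.0293] 0.48743160739936253 [-0.9 -0.3  6.5] 30.94403699040413
top [34, 38, 58, 57]
scene [34, 16, 84, 83]
```

Call:
step_arm(commands=[30, 0, 0, 0.1, 0, 0, 0, 30, 0, 0, 0.13, 0, 0, 0, 30, -0.155, 0.023, 0.13, 0, 0, 0, 30, -0.155, 0.023, 0.13, 0, 0, 0, 30, -0.155, 0.023, 0.13, 0, 0, 0, 30, -0.155, 0.023, 0.13, 0, 0, 0, 30, -0.155, 0.023, 0.06, 0, 0, 0, 30, -0.155, 0.023, 0.025, 0, 0, 0, 30, -0.155, 0.023, 0.017, 0, 0, 0, 30, -0.155, 0.023, 0.017, 0, 0, 0])

```text
clock: 15.7
position: [0.5825, 0.1567, 0.0378]
ee_rot: [0.726, 0.688, -0.0, -0.0]
ft_force: [-1.8, -0.3, -2.1]
grip_width: 0.48
grasp_force: 32.5
```

Call:
step_arm(commands=[30, 0, 0, 0, 0, 0, 0, 50, 0, 0, 0, 0, 0, 0, 50, 0, 0, 0, 0, 0, 0, 50, 0, 0, 0, 0, 0, 0, 50, 0, 0, 0, 0, 0, 0, 50, 0, 0, 0.1, 0, 0, 0, 50, 0, 0, 0.18, 0, 0, 0, 62, 0.171, -0.22, 0.18, 0, 0, 0, 62, 0.171, -0.22, 0.18, 0, 0, 0, 62, 0.171, -0.22, 0.18, 0, 0, 0])

```text
clock: 16.95
position: [0.6871, 0.0206, 0.1459]
ee_rot: [0.727, 0.686, 0.0, 0.001]
ft_force: [0.4, 0.2, 0.7]
grip_width: 0.728
grasp_force: 0.0
```

```bash
python3 look.py g
python3 - <<'E'
import cv2,numpy as np
a=cv2.resize(cv2.convertScaleAbs(cv2.imread("pics/g_scene.png")[180:300,260:400],alpha=1.8),(560,480),interpolation=cv2.INTER_CUBIC)
cv2.imwrite("pics/gg.png",a)
E
```

```text
17.05 [0.6878 0.0179 0.1451] 0.7255698430049731 [ 0.1 -0.2 -0.1] 0.0
top [52, 35, 59, 58]
scene [78, 22, 80, 80]
```

View pics/gg.png

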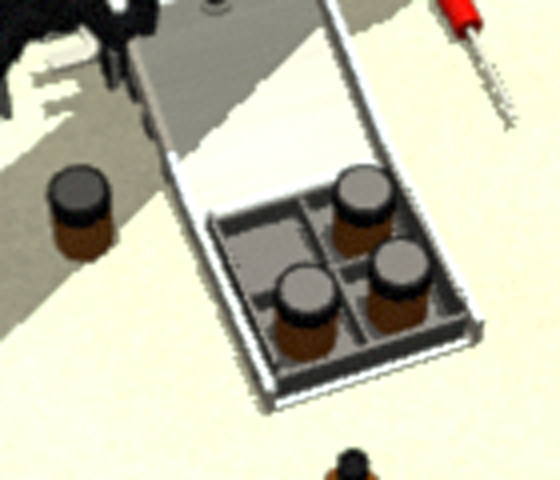

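Three jars stand in their pockets and jar 2 is unmoved. Now jar 2.

Call:
step_arm(commands=[62, 0.001, -0.003, 0, 0, 0, 0, 62, 0.001, -0.003, -0.08, 0, 0, 0, 62, 0.001, -0.003, -0.16, 0, 0, 0, 62, 0.001, -0.003, -0.194, 0, 0, 0, 62, 0.001, -0.003, -0.194, 0, 0, 0, 30, 0.001, -0.003, -0.194, 0, 0, 0, 30, 0.001, -0.003, -0.194, 0, 0, 0, 30, 0.001, -0.003, -0.194, 0, 0, 0, 30, 0.001, -0.003, -0.194, 0, 0, 0, 30, 0.001, -0.003, -0.194, 0, 0, 0])

```text
clock: 18.3
position: [0.6866, 0.0232, 0.0316]
ee_rot: [0.726, 0.688, 0.001, 0.001]
ft_force: [-1.4, 1.1, 6.9]
grip_width: 0.475
grasp_force: 30.2
```

Call:
step_arm(commands=[30, 0, 0, 0.1, 0, 0, 0, 30, 0, 0, 0.15, 0, 0, 0, 30, -0.178, 0.121, 0.15, 0, 0, 0, 30, -0.178, 0.121, 0.15, 0, 0, 0, 30, -0.178, 0.121, 0.15, 0, 0, 0, 30, -0.178, 0.121, 0.15, 0, 0, 0, 30, -0.178, 0.121, 0.07, 0, 0, 0, 30, -0.178, 0.121, 0.025, 0, 0, 0, 30, -0.178, 0.121, 0.015, 0, 0, 0, 30, -0.178, 0.121, 0.015, 0, 0, 0])

```text
clock: 19.55
position: [0.5797, 0.0945, 0.0388]
ee_rot: [0.727, 0.687, 0.0, 0.0]
ft_force: [1.4, 0.4, 0.3]
grip_width: 0.477
grasp_force: 30.4
```

Call:
step_arm(commands=[30, 0, 0, 0, 0, 0, 0, 50, 0, 0, 0, 0, 0, 0, 50, 0, 0, 0, 0, 0, 0, 50, 0, 0, 0, 0, 0, 0, 50, 0, 0, 0, 0, 0, 0, 50, 0, 0, 0.1, 0, 0, 0, 50, 0, 0, 0.2, 0, 0, 0, 50, -0.07, -0.325, 0.2, 0, 0, -0.5, 50, -0.07, -0.325, 0.2, 0, 0, -0.5, 50, -0.07, -0.325, 0.2, 0, 0, -0.5])

```text
clock: 20.8
position: [0.5385, -0.09, 0.1584]
ee_rot: [0.89, 0.457, 0.0, 0.0]
ft_force: [0.8, -1.0, 0.1]
grip_width: 0.586
grasp_force: 0.0
```

Call:
step_arm(commands=[50, 0, 0, 0, 0, 0, -0.333, 50, 0, 0, 0, 0, 0, -0.333, 50, 0, 0, 0, 0, 0, -0.333, 50, 0, 0, 0, 0, 0, -0.333, 50, 0, 0, 0, 0, 0, -0.333, 50, 0, 0, 0, 0, 0, -0.333, 50, 0, 0, 0, 0, 0, -0.333, 50, 0, 0, 0, 0, 0, -0.333, 50, 0, 0, 0, 0, 0, -0.333, 50, 0, 0, 0, 0, 0, -0.333])

```text
clock: 22.05
position: [0.5391, -0.0881, 0.1581]
ee_rot: [0.999, -0.046, -0.0, -0.0]
ft_force: [0.1, 0.5, -0.3]
grip_width: 0.584
grasp_force: 0.0
```

```bash
python3 look.py i
python3 - <<'E'
import cv2,numpy as np
from h import *
o=get_obs(); print(o["ee_rot"].round(4)); q=o["ee_rot"]; print(np.degrees(2*np.arctan2(q[1],q[0]))-90)
a=cv2.resize(cv2.convertScaleAbs(cv2.imread("pics/i_scene.png")[130:280,260:400],alpha=1.8),(560,600),interpolation=cv2.INTER_CUBIC)
cv2.imwrite("pics/ii.png",a)
E
```

```text
22.15 [ 0.5391 -0.0881  0.1581] 0.5823743656305017 [-0.3 -1.  -0.9] 0.0
top [48, 49, 55, 54]
scene [76, 77, 79, 78]
[ 0.999  -0.0458  0.      0.    ]
-95.24598918665868
```

View pics/ii.png

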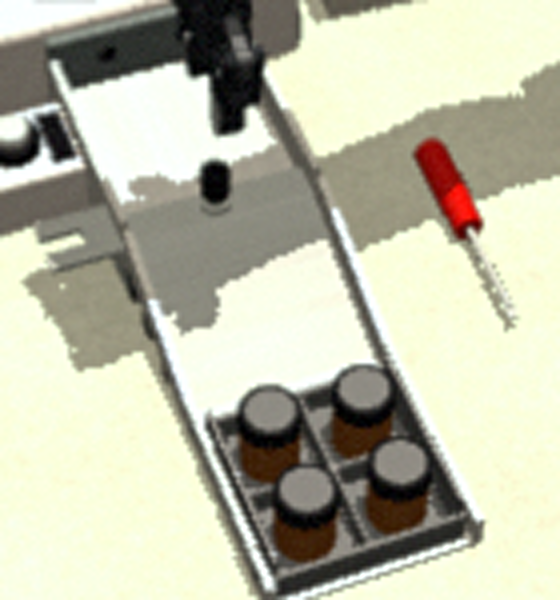

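All four jars are in the rack. Now the lock pin: align, descend and grip.

Call:
step_arm(commands=[50, -0.0035, -0.0207, 0, 0, 0, 0.0117, 50, -0.0035, -0.0207, -0.05, 0, 0, 0.0117, 50, -0.0035, -0.0207, -0.12, 0, 0, 0.0117, 50, -0.0035, -0.0207, -0.175, 0, 0, 0.0117, 50, -0.0035, -0.0207, -0.175, 0, 0, 0.0117, 10, -0.0035, -0.0207, -0.175, 0, 0, 0.0117, 10, -0.0035, -0.0207, -0.175, 0, 0, 0.0117, 10, -0.0035, -0.0207, -0.175, 0, 0, 0.0117, 10, -0.0035, -0.0207, -0.175, 0, 0, 0.0117, 10, -0.0035, -0.0207, -0.175, 0, 0, 0.0117], squeeze=40)

```text
clock: 23.4
position: [0.5382, -0.1006, 0.0549]
ee_rot: [1.0, -0.028, 0.001, 0.0]
ft_force: [-1.1, 0.6, 6.7]
grip_width: 0.243
grasp_force: 39.2
```

```bash
python3 -c "
from h import *
o=get_obs();q=o['ee_rot'];print(o['position'].round(4),q.round(4),np.degrees(2*np.arctan2(q[1],q[0]))-90,o['ft_force'].round(1),o['torque'].round(2),o['joint_pos'].round(2))"
```

```text
[ 0.5382 -0.1006  0.0549] [ 9.996e-01 -2.760e-02  1.400e-03  5.000e-04] -93.15981372959263 [-1.1  0.6  6.7] [0.12 0.31 0.02] [ 0.69  0.43 -0.7   1.83  0.32  1.   -1.77]
```

The pin is gripped at 20.8 mm. Lifting it over the rail to the notch.

Call:
step_arm(commands=[10, 0, 0, 0.05, 0, 0, 0, 10, 0, 0, 0.1, 0, 0, 0, 10, 0, 0, 0.14, 0, 0, 0, 10, 0, 0, 0.14, 0, 0, 0, 10, 0.09, -0.005, 0.14, 0, 0, 0, 10, 0.177, -0.0095, 0.14, 0, 0, 0, 10, 0.177, -0.0095, 0.14, 0, 0, 0, 10, 0.177, -0.0095, 0.14, 0, 0, 0, 10, 0.177, -0.0095, 0.14, 0, 0, 0, 10, 0.177, -0.0095, 0.14, 0, 0, 0])

```text
clock: 24.65
position: [0.6427, -0.1065, 0.1376]
ee_rot: [1.0, -0.028, 0.0, 0.0]
ft_force: [0.4, -0.2, -0.3]
grip_width: 0.244
grasp_force: 39.7
```

```bash
python3 look.py p
python3 - <<'E'
import cv2,numpy as np
from h import *
o=get_obs(); p=o["position"]
X=[[*p[:2],p[2]-.002],[*p[:2],p[2]-.047],[*p[:2],.05]]
print(proj("scene",X),"crop",(proj("scene",X)-[250,150])*10)
a=cv2.resize(cv2.convertScaleAbs(cv2.imread("pics/p_scene.png")[150:210,250:320],alpha=2.2),(700,600),interpolation=cv2.INTER_CUBIC)
cv2.imwrite("pics/pp.png",a)
E
```

```text
24.75 [ 0.6429 -0.1065  0.1376] 0.24244179072356575 [-0.3 -0.4 -1.1] 39.69082832336426
top [50, 50, 56, 55]
scene [76, 77, 78, 77]
[[274.69120651 168.55033955]
 [275.95484943 179.78540401]
 [277.04731214 189.4564322 ]] crop [[246.9120651  185.50339545]
 [259.54849428 297.85404007]
 [270.47312144 394.56432205]]
```

View pics/pp.png

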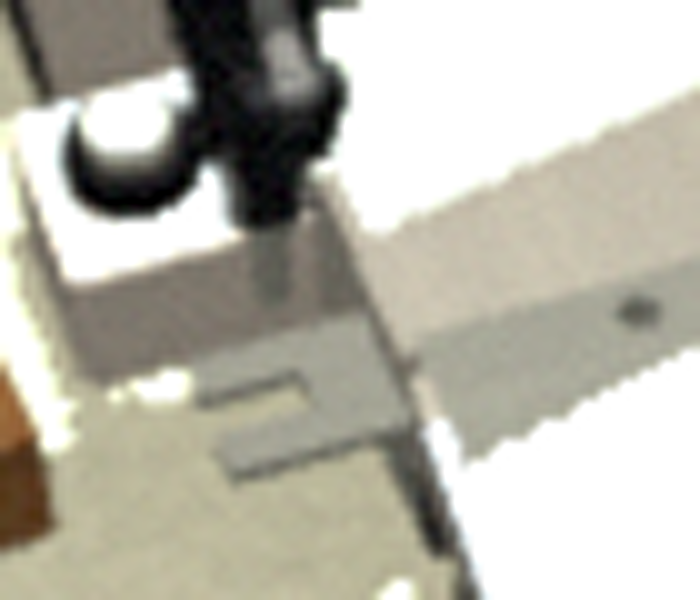

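Shank tip is at crop (270,300). Its projected landing point, about (281,401), falls on the slot midline roughly 7 mm from the closed end. I'll lower it part way and check the force.

Call:
step_arm(commands=[10, 0, 0, -0.02, 0, 0, 0, 10, 0, 0, -0.04, 0, 0, 0, 10, 0, 0, -0.05, 0, 0, 0, 10, 0, 0, -0.06, 0, 0, 0, 10, 0, 0, -0.07, 0, 0, 0, 10, 0, 0, -0.08, 0, 0, 0, 10, 0, 0, -0.09, 0, 0, 0, 10, 0, 0, -0.1, 0, 0, 0, 10, 0, 0, -0.1, 0, 0, 0, 10, 0, 0, -0.1, 0, 0, 0])

```text
clock: 26.0
position: [0.6433, -0.1061, 0.0774]
ee_rot: [1.0, -0.028, 0.0, 0.0]
ft_force: [0.5, 0.2, -0.8]
grip_width: 0.238
grasp_force: 39.7
```

Call:
step_arm(commands=[10, 0, 0, -0.015, 0, 0, 0, 10, 0, 0, -0.022, 0, 0, 0, 10, 0, 0, -0.026, 0, 0, 0, 10, 0, 0, -0.026, 0, 0, 0, 40, 0, 0, -0.026, 0, 0, 0, 40, 0, 0, -0.026, 0, 0, 0, 40, 0, 0, -0.026, 0, 0, 0, 40, 0, 0, 0.03, 0, 0, 0, 40, 0, 0, 0.12, 0, 0, 0, 40, 0, 0, 0.15, 0, 0, 0])

```text
clock: 27.25
position: [0.6447, -0.106, 0.1709]
ee_rot: [1.0, -0.028, 0.002, 0.0]
ft_force: [0.7, -0.1, -0.4]
grip_width: 0.469
grasp_force: 0.0
```

Call:
step_arm(commands=[0, -0.16, 0.16, 0, 0, 0, 0.5, 0, -0.16, 0.5, 0, 0, 0, 0.5, 0, -0.16, 0.65, 0, 0, 0, 0.5, 0, -0.16, 0.65, 0, 0, 0, 0.5, 0, -0.16, 0.65, 0, 0, 0, 0.5, 0, -0.16, 0.65, 0, 0, 0, 0.5, 0, -0.16, 0.65, 0, 0, 0, 0.5, 0, -0.16, 0.65, 0, 0, 0, 0.5, 0, -0.16, 0.65, 0, 0, 0, 0.5, 0, -0.16, 0.65, 0, 0, 0, 0.5])

```text
clock: 28.5
position: [0.5471, 0.2837, 0.1666]
ee_rot: [0.727, 0.687, -0.0, -0.0]
ft_force: [-0.1, -0.1, 0.4]
grip_width: -0.0
grasp_force: 0.0
```

```bash
python3 look.py q
python3 - <<'E'
import cv2,numpy as np
from h import *
uv={}
for n,X in(("top",[.641,-.107,.074]),("scene",[.641,-.107,.074])):
    u,v=proj(n,X)[0]; x,y=int(u),int(v)
    w=cv2.imread(f"pics/q_{n}.png")[y-12:y+13,x-12:x+13].max(2); m=(w<60).astype(np.uint8); N,L,st,c=cv2.connectedComponentsWithStats(m)
    k=1+np.argmin(np.linalg.norm(c[1:]-12,axis=1)-.1*st[1:,4]); uv[n]=c[k]+[x-12,y-12]; print(n,(u,v),uv[n],st[k])
print("knob",tri(uv["top"],uv["scene"]))
E
```

```text
28.6 [0.5472 0.2836 0.1669] 0.002015245028971901 [-0.7  0.6  0.5] 0.0
top [48, 49, 41, 54]
scene [82, 83, 85, 84]
top (np.float64(364.60516709053985), np.float64(159.98050988820904)) [364.22807018 160.01754386] [ 9  9  8  9 57]
scene (np.float64(276.98663509827907), np.float64(183.44291882361165)) [278.6504065 181.3495935] [  7   0  16  19 123]
knob (array([ 0.63731115, -0.10410109,  0.08445839]), np.float64(0.0017351918245531836))
```

The pin sits at the notch with its knob at about (0.641, -0.106). Now I'll go behind the rack with closed fingers and start pushing.

Call:
step_arm(commands=[0, 0.014, -0.098, 0, 0, 0, 0, 0, 0.014, -0.098, 0, 0, 0, 0, 0, 0.014, -0.098, -0.05, 0, 0, 0, 0, 0.014, -0.098, -0.12, 0, 0, 0, 0, 0.014, -0.098, -0.19, 0, 0, 0, 0, 0.014, -0.098, -0.23, 0, 0, 0, 0, 0.014, -0.098, -0.24, 0, 0, 0, 0, 0.014, -0.098, -0.24, 0, 0, 0, 0, 0.014, -0.098, -0.24, 0, 0, 0, 0, 0.014, -0.098, -0.24, 0, 0, 0])

```text
clock: 29.85
position: [0.5562, 0.2252, 0.0241]
ee_rot: [0.726, 0.687, 0.001, 0.0]
ft_force: [0.2, -0.6, 1.0]
grip_width: 0.0
grasp_force: 0.0
```

Call:
step_arm(commands=[0, -0.001, -0.021, 0, 0, 0, 0, 0, -0.002, -0.042, 0, 0, 0, 0, 0, -0.003, -0.063, 0, 0, 0, 0, 0, -0.004, -0.084, 0, 0, 0, 0, 0, -0.006, -0.105, 0, 0, 0, 0, 0, -0.007, -0.126, 0, 0, 0, 0, 0, -0.008, -0.147, 0, 0, 0, 0, 0, -0.009, -0.168, 0, 0, 0, 0, 0, -0.01, -0.189, 0, 0, 0, 0, 0, -0.011, -0.21, 0, 0, 0, 0])

```text
clock: 31.1
position: [0.5485, 0.0985, 0.0229]
ee_rot: [0.726, 0.687, 0.0, -0.0]
ft_force: [0.3, 5.6, -2.4]
grip_width: -0.001
grasp_force: 2.4
```

Call:
step_arm(commands=[0, -0.001, -0.02, 0, 0, 0, 0, 0, -0.002, -0.04, 0, 0, 0, 0, 0, -0.003, -0.06, 0, 0, 0, 0, 0, -0.004, -0.08, 0, 0, 0, 0, 0, -0.005, -0.1, 0.006, 0, 0, 0, 0, -0.006, -0.12, 0.012, 0, 0, 0, 0, -0.007, -0.14, 0.018, 0, 0, 0, 0, -0.008, -0.16, 0.024, 0, 0, 0, 0, -0.009, -0.18, 0.03, 0, 0, 0, 0, -0.011, -0.2, 0.036, 0, 0, 0])

```text
clock: 32.35
position: [0.5432, -0.018, 0.0461]
ee_rot: [0.725, 0.688, 0.002, -0.001]
ft_force: [1.6, 15.0, 4.0]
grip_width: -0.005
grasp_force: 7.4
```

```bash
python3 look.py r >/dev/null
python3 - <<'E'
import cv2
cv2.imwrite("pics/rr.png",cv2.resize(cv2.convertScaleAbs(cv2.imread("pics/r_scene.png")[110:290,230:400],alpha=1.6),(566,600),interpolation=cv2.INTER_CUBIC))
E
```

Call:
step_arm(commands=[0, -0.001, -0.0125, 0.002, 0, 0, 0, 0, -0.001, -0.025, 0.005, 0, 0, 0, 0, -0.002, -0.0375, 0.008, 0, 0, 0, 0, -0.003, -0.05, 0.011, 0, 0, 0, 0, -0.003, -0.0625, 0.014, 0, 0, 0, 0, -0.004, -0.075, 0.017, 0, 0, 0, 0, -0.005, -0.0875, 0.02, 0, 0, 0, 0, -0.005, -0.1, 0.021, 0, 0, 0, 0, -0.006, -0.1125, 0.021, 0, 0, 0, 0, -0.006, -0.12, 0.021, 0, 0, 0])

```text
clock: 33.7
position: [0.5383, -0.0943, 0.057]
ee_rot: [0.727, 0.687, -0.0, -0.0]
ft_force: [-0.0, 3.2, -2.8]
grip_width: -0.001
grasp_force: 1.5
```

```bash
python3 look.py s
python3 - <<'E'
from h import *
# cap tops in the scene picture (light grey discs ringed by black) -> rough rack advance
g=cv2.imread("pics/s_scene.png"); h=cv2.cvtColor(g,cv2.COLOR_BGR2HSV)
m=((h[...,0]>2)&(h[...,0]<16)&(h[...,1]>150)&(h[...,2]>25)&(h[...,2]<110)).astype(np.uint8); m[:110]=0;m[300:]=0;m[:,:255]=0;m[:,400:]=0
N,L,st,c=cv2.connectedComponentsWithStats(m)
for s,k in zip(st[1:],c[1:]):
    if s[4]>15: print(k.round(1),s[4])
E
```

```text
33.8 [ 0.5386 -0.0944  0.0571] -0.0019917661346542464 [-0.3 -0.9 -1. ] 0.0
top [47, 48, 54, 53]
scene [75, 76, 77, 76]
[288.9 156.6] 54
[295.8 172.5] 61
```

Call:
step_arm(commands=[0, 0, -0.003, 0, 0, 0, 0, 0, 0, -0.006, 0, 0, 0, 0, 0, 0, -0.009, 0, 0, 0, 0, 0, 0, -0.011, 0, 0, 0, 0, 0, -0.001, -0.013, 0, 0, 0, 0, 0, -0.001, -0.015, 0, 0, 0, 0, 0, -0.001, -0.017, 0, 0, 0, 0, 0, -0.001, -0.019, 0, 0, 0, 0, 0, -0.001, -0.02, 0, 0, 0, 0, 0, -0.001, -0.02, 0, 0, 0])

```text
invalid input
```

Call:
step_arm(commands=[0, 0, -0.003, 0, 0, 0, 0, 0, 0, -0.006, 0, 0, 0, 0, 0, 0, -0.009, 0, 0, 0, 0, 0, 0, -0.011, 0, 0, 0, 0, 0, 0, -0.013, 0, 0, 0, 0, 0, 0, -0.015, 0, 0, 0, 0, 0, 0, -0.017, 0, 0, 0, 0, 0, 0, -0.019, 0, 0, 0, 0, 0, 0, -0.02, 0, 0, 0, 0, 0, 0, -0.02, 0, 0, 0, 0])

```text
clock: 35.05
position: [0.539, -0.1055, 0.0575]
ee_rot: [0.727, 0.687, -0.0, 0.0]
ft_force: [0.4, 1.0, 0.1]
grip_width: -0.0
grasp_force: 0.3
```

```bash
python3 look.py t
python3 - <<'E'
import cv2
a=cv2.imread("pics/s_scene.png").astype(int);b=cv2.imread("pics/t_scene.png").astype(int)
print(abs(a-b)[110:230,240:350].mean())
E
```

```text
35.15 [ 0.5389 -0.1055  0.0575] 0.0018275911247434976 [0.5 1.1 0.3] 0.19626495544798672
top [47, 48, 54, 53]
scene [74, 75, 77, 76]
4.5709343434343435
```

Backing off and up to see whether the tail dropped.

Call:
step_arm(commands=[0, 0, 0.03, 0, 0, 0, 0, 0, 0, 0.05, 0.05, 0, 0, 0, 0, 0, 0.05, 0.15, 0, 0, 0, 0, 0, 0.15, 0.25, 0, 0, 0, 0, 0, 0.3, 0.25, 0, 0, 0, 0, 0, 0.4, 0.25, 0, 0, 0, 0, 0, 0.4, 0.25, 0, 0, 0, 0, 0, 0.4, 0.25, 0, 0, 0, 0, 0, 0.4, 0.25, 0, 0, 0, 0, 0, 0.4, 0.25, 0, 0, 0])

```text
clock: 36.4
position: [0.539, 0.1338, 0.2071]
ee_rot: [0.727, 0.687, -0.0, 0.0]
ft_force: [0.4, 0.5, -0.3]
grip_width: 0.001
grasp_force: 0.0
```

```bash
python3 look.py u
python3 - <<'E'
import cv2,numpy as np
a=cv2.resize(cv2.convertScaleAbs(cv2.imread("pics/u_scene.png")[120:215,240:335],alpha=1.7),(400,400),interpolation=cv2.INTER_CUBIC)
b=cv2.resize(cv2.convertScaleAbs(cv2.imread("pics/u_top.png")[143:238,340:435],alpha=1.7),(400,400),interpolation=cv2.INTER_CUBIC)
cv2.imwrite("pics/uu.png",np.hstack([b,a]))
E
```

```text
36.5 [0.539  0.1339 0.2072] -0.0025521653789330884 [-0.8 -0.5 -0.1] 0.0
top [39, 48, 54, 53]
scene [40, 82, 84, 83]
```

View pics/uu.png

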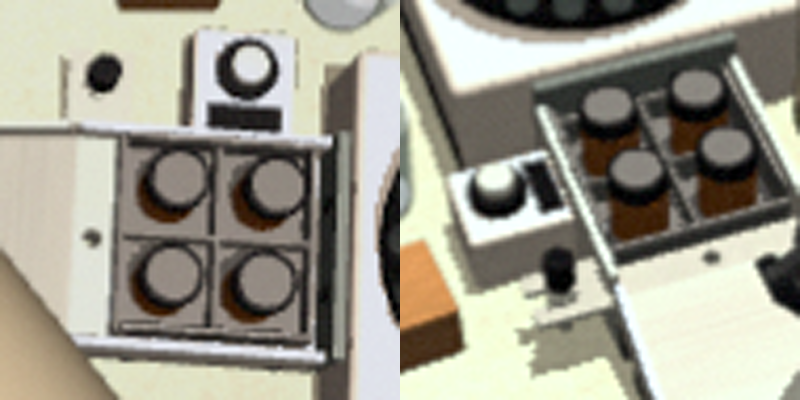

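The rack is in the bay with its tail right behind the lip, and the pin stands in the bracket at (103,72). I'll check the tail height numerically.

Run:
```python
from h import *
o=np.array([.5375,-.1006]);dx=np.array([-.054,-.9985]);dy=np.array([.9985,-.054])
F=lambda a,b,z:[*(o+a*dx+b*dy),z]
s=400/95
def both(X): 
    return ((proj("scene",X)-[240,120]+[1.1,.7])*s+[400,0]).round(0).tolist(),((proj("top",X)-[340,143]+[-.4,.5])*s).round(0).tolist()
for t,z in((.0175,.074),(.0145,.074),(.012,.084)):
    print(t,z,both([F(t,.0655,z),F(t,-.0655,z)]),both([F(t+.131,.0655,.074),F(t+.131,-.0655,.074)]))
for a,b in((-1,1),(-1,-1),(1,1),(1,-1)): print("cap",a,b,both([F(.083+.0315*a,.0315*b,.098)]))
print("lip far edge",both([F(.013,.06,.044),F(.013,-.06,.044)]))
g=cv2.cvtColor(cv2.convertScaleAbs(cv2.imread("pics/u_scene.png"),alpha=1.7),cv2.COLOR_BGR2GRAY)
for u,dv in((302,0),(306,0),(311,0),(318,0),(323,0)): print("scene col",u,"rows168-192",g[164:190,u].tolist())
g=cv2.cvtColor(cv2.convertScaleAbs(cv2.imread("pics/u_top.png"),alpha=1.7),cv2.COLOR_BGR2GRAY)
for v in(182,196,214): print("top row",v,"cols360-376",g[v,358:376].tolist(),"cols408-424",g[v,408:424].tolist())
```

```text
0.0175 0.074 ([[608.0, 237.0], [793.0, 185.0]], [[125.0, 132.0], [116.0, 330.0]]) ([[549.0, 105.0], [726.0, 59.0]], [[323.0, 145.0], [318.0, 343.0]])
0.0145 0.074 ([[610.0, 240.0], [795.0, 188.0]], [[120.0, 131.0], [111.0, 330.0]]) ([[551.0, 108.0], [728.0, 62.0]], [[319.0, 145.0], [314.0, 343.0]])
0.012 0.084 ([[610.0, 232.0], [796.0, 180.0]], [[118.0, 128.0], [109.0, 327.0]]) ([[552.0, 111.0], [729.0, 64.0]], [[315.0, 145.0], [310.0, 343.0]])
cap -1 1 ([[639.0, 163.0]], [[180.0, 178.0]])
cap -1 -1 ([[728.0, 139.0]], [[177.0, 275.0]])
cap 1 1 ([[609.0, 101.0]], [[278.0, 185.0]])
cap 1 -1 ([[696.0, 78.0]], [[275.0, 282.0]])
lip far edge ([[621.0, 269.0], [788.0, 222.0]], [[112.0, 150.0], [103.0, 327.0]])
scene col 302 rows168-192 [5, 3, 29, 35, 43, 44, 43, 38, 41, 35, 50, 118, 77, 48, 39, 54, 147, 223, 235, 233, 235, 234, 233, 238, 247, 250]
scene col 306 rows168-192 [123, 92, 60, 54, 43, 75, 82, 92, 127, 107, 130, 76, 42, 37, 53, 147, 226, 233, 233, 233, 233, 233, 239, 250, 248, 248]
scene col 311 rows168-192 [54, 40, 38, 41, 43, 45, 57, 85, 107, 101, 58, 45, 38, 82, 217, 236, 222, 
[... 226 characters left out ...]
0, 35, 52, 122, 85, 50, 39, 53, 134, 228, 238, 233, 233, 234, 235, 236, 248, 247, 250, 249, 249, 247, 248, 245]
top row 182 cols360-376 [217, 225, 224, 225, 225, 226, 225, 225, 225, 134, 84, 130, 142, 141, 140, 101, 73, 39] cols408-424 [131, 100, 42, 97, 53, 30, 136, 186, 48, 37, 35, 38, 120, 144, 144, 95]
top row 196 cols360-376 [223, 225, 224, 225, 225, 224, 224, 224, 184, 101, 129, 143, 139, 141, 141, 142, 141, 140] cols408-424 [139, 138, 139, 84, 36, 58, 134, 96, 40, 33, 36, 33, 148, 146, 133, 84]
top row 214 cols360-376 [226, 226, 228, 226, 225, 225, 224, 195, 103, 123, 143, 143, 141, 106, 51, 29, 33, 13] cols408-424 [45, 74, 136, 64, 32, 111, 147, 41, 12, 22, 34, 95, 148, 147, 99, 131]
```

The rear caps aren't raised, the rack is level and its tail is at dock x of about 15 mm, so it's seated. Now the start key.

Call:
step_arm(commands=[0, 0.185, -0.565, 0, 0, 0, 0, 0, 0.185, -0.565, 0, 0, 0, 0, 0, 0.185, -0.565, 0, 0, 0, 0, 0, 0.185, -0.565, 0, 0, 0, 0, 0, 0.185, -0.565, 0, 0, 0, 0, 0, 0.185, -0.565, 0, 0, 0, 0, 0, 0.185, -0.565, -0.05, 0, 0, 0, 0, 0.185, -0.565, -0.12, 0, 0, 0, 0, 0.185, -0.565, -0.2, 0, 0, 0, 0, 0.185, -0.565, -0.2, 0, 0, 0])

```text
clock: 37.75
position: [0.6473, -0.2048, 0.0837]
ee_rot: [0.727, 0.687, -0.002, -0.003]
ft_force: [-0.7, -0.7, 0.9]
grip_width: -0.001
grasp_force: 0.0
```

Call:
step_arm(commands=[0, 0, 0, -0.01, 0, 0, 0, 0, 0, 0, -0.015, 0, 0, 0, 0, 0, 0, -0.018, 0, 0, 0, 0, 0, 0, -0.021, 0, 0, 0, 0, 0, 0, -0.024, 0, 0, 0, 0, 0, 0, -0.027, 0, 0, 0, 0, 0, 0, -0.03, 0, 0, 0, 0, 0, 0, -0.033, 0, 0, 0, 0, 0, 0, -0.033, 0, 0, 0, 0, 0, 0, -0.033, 0, 0, 0])

```text
clock: 39.0
position: [0.6499, -0.204, 0.0677]
ee_rot: [0.726, 0.687, 0.0, 0.0]
ft_force: [-1.2, -1.1, 3.1]
grip_width: 0.0
grasp_force: 1.6
```

Call:
step_arm(commands=[0, 0, 0, -0.002, 0, 0, 0, 0, 0, 0, -0.004, 0, 0, 0, 0, 0, 0, -0.006, 0, 0, 0, 0, 0, 0, -0.008, 0, 0, 0, 0, 0, 0, -0.01, 0, 0, 0, 0, 0, 0, -0.0117, 0, 0, 0, 0, 0, 0, -0.0117, 0, 0, 0, 0, 0, 0, -0.0117, 0, 0, 0, 0, 0, 0, -0.0117, 0, 0, 0, 0, 0, 0, -0.0117, 0, 0, 0])

```text
clock: 40.25
position: [0.6503, -0.204, 0.0654]
ee_rot: [0.726, 0.687, -0.0, 0.001]
ft_force: [-19.0, 1.6, 41.2]
grip_width: -0.002
grasp_force: 20.5
```

Hard stop at 0.0654. I'll back off slowly to learn where the key's spring lets go.

Call:
step_arm(commands=[0, 0, 0, 0.005, 0, 0, 0, 0, 0, 0, 0.01, 0, 0, 0, 0, 0, 0, 0.0135, 0, 0, 0, 0, 0, 0, 0.0135, 0, 0, 0, 0, 0, 0, 0.0135, 0, 0, 0, 0, 0, 0, 0.0135, 0, 0, 0, 0, 0, 0, 0.0135, 0, 0, 0, 0, 0, 0, 0.0135, 0, 0, 0, 0, 0, 0, 0.0135, 0, 0, 0, 0, 0, 0, 0.0135, 0, 0, 0])

```text
clock: 41.5
position: [0.6499, -0.204, 0.0687]
ee_rot: [0.726, 0.687, 0.0, 0.0]
ft_force: [0.6, 0.2, 2.5]
grip_width: 0.001
grasp_force: 1.3
```

Call:
step_arm(commands=[0, 0, 0, 0.0033, 0, 0, 0, 0, 0, 0, 0.0033, 0, 0, 0, 0, 0, 0, 0.0033, 0, 0, 0, 0, 0, 0, 0.0033, 0, 0, 0, 0, 0, 0, 0.0033, 0, 0, 0, 0, 0, 0, 0.0033, 0, 0, 0, 0, 0, 0, 0.0033, 0, 0, 0, 0, 0, 0, 0.0033, 0, 0, 0, 0, 0, 0, 0.0033, 0, 0, 0, 0, 0, 0, 0.0033, 0, 0, 0])

```text
clock: 42.75
position: [0.6498, -0.204, 0.0706]
ee_rot: [0.726, 0.687, 0.0, 0.0]
ft_force: [2.0, -0.4, 2.0]
grip_width: 0.0
grasp_force: 0.9
```

Call:
step_arm(commands=[0, 0, 0, 0.0033, 0, 0, 0, 0, 0, 0, 0.0033, 0, 0, 0, 0, 0, 0, 0.0033, 0, 0, 0, 0, 0, 0, 0.0033, 0, 0, 0, 0, 0, 0, 0.0033, 0, 0, 0, 0, 0, 0, 0.0033, 0, 0, 0, 0, 0, 0, 0.0033, 0, 0, 0, 0, 0, 0, 0.0033, 0, 0, 0, 0, 0, 0, 0.0033, 0, 0, 0, 0, 0, 0, 0.0033, 0, 0, 0])

```text
clock: 44.0
position: [0.6498, -0.204, 0.0726]
ee_rot: [0.726, 0.687, 0.0, 0.0]
ft_force: [-0.8, 0.8, 0.6]
grip_width: -0.002
grasp_force: 0.0
```

Call:
step_arm(commands=[0, 0, 0, 0.0033, 0, 0, 0, 0, 0, 0, 0.0033, 0, 0, 0, 0, 0, 0, 0.0033, 0, 0, 0, 0, 0, 0, 0.0033, 0, 0, 0, 0, 0, 0, 0.0033, 0, 0, 0, 0, 0, 0, 0.0033, 0, 0, 0, 0, 0, 0, 0.0033, 0, 0, 0, 0, 0, 0, 0.0033, 0, 0, 0, 0, 0, 0, 0.0033, 0, 0, 0, 0, 0, 0, 0.0033, 0, 0, 0])

```text
clock: 45.25
position: [0.6498, -0.204, 0.0746]
ee_rot: [0.726, 0.687, 0.0, 0.0]
ft_force: [-1.1, 0.3, -0.5]
grip_width: -0.004
grasp_force: 0.0
```

The key released at about 0.072 and bottomed at about 0.066, so it got its full 6 mm travel. Retreating, then a final check.

Call:
step_arm(commands=[0, 0, 0, 0.1, 0, 0, 0, 0, 0, 0, 0.2, 0, 0, 0, 0, 0, 0.05, 0.28, 0, 0, 0, 0, -0.1, 0.3, 0.28, 0, 0, 0, 0, -0.2, 0.6, 0.28, 0, 0, 0, 0, -0.2, 0.6, 0.28, 0, 0, 0, 0, -0.2, 0.6, 0.28, 0, 0, 0, 0, -0.2, 0.6, 0.28, 0, 0, 0, 0, -0.2, 0.6, 0.28, 0, 0, 0, 0, -0.2, 0.6, 0.28, 0, 0, 0])

```text
clock: 46.5
position: [0.5282, 0.1597, 0.2431]
ee_rot: [0.724, 0.69, 0.0, 0.0]
ft_force: [0.0, -0.2, 0.9]
grip_width: -0.001
grasp_force: 0.0
```

```bash
python3 look.py z
python3 - <<'E'
import cv2,numpy as np
from h import *
A=cv2.imread("pics/z_scene.png").astype(int);B=cv2.imread("pics/u_scene.png").astype(int);C=cv2.imread("pics/scene0.png").astype(int)
d=abs(A-B).max(2)
for n,(x0,y0,x1,y1) in dict(rack=(275,130,332,182),pin=(264,168,290,200),key=(250,155,280,175)).items(): print(n,(d[y0:y1,x0:x1]>40).mean().round(3))
for n,(u,v) in dict(bottle=(347,305),dish=(292,314),carton=(236,194),beaker=(231,157),wrench=(353,363),driver=(372,185)).items(): print(n,(abs(A-C).max(2)[v-15:v+15,u-18:u+18]>40).mean().round(3))
E
```

```text
46.6 [0.53   0.1557 0.2426] 0.002669557331591423 [-1.1 -0.6  0.6] 0.0
top [35, 48, 54, 53]
scene [65, 83, 84, 83]
rack 0.003
pin 0.0
key 0.0
bottle 0.013
dish 0.0
carton 0.0
beaker 0.0
wrench 0.0
driver 0.928
```

```bash
python3 -c "
from workcell import *
print(hand_in())"
```

```text
the job is handed in; nothing more can be done
None
```

The job is handed in: all four jars stand in the rack, the lock pin is parked in the bracket notch, the rack lies level in the bay, and the start key was pressed to its stop and let go. The press peaked at 41 N on the fingertips, briefly above the 40 N limit stated for the arm and gripper body. The screwdriver was hidden by the arm in the last check, though it was seen in place earlier.

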